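# Start the bottle turntable from its control box

## Robot

A 7-joint arm with a two-finger parallel gripper is mounted at the origin on the work surface; the furniture and walls round the work are solid. World frame = base frame: x ahead of the robot, y to its left, z up, the work surface at z = 0. Lengths are in m, angles in rad, forces in N, time in s.
With the tool pointing down it reaches from about 0.4 to 0.875 m from the base axis. Payload 4.4 kg.
Tool frame: the origin (TCP) lies at the very end of the fingers, on their centre line; the grasp point (between the pads) lies 19 mm behind it (ctrl.grasp_offset is the distance from the TCP to the grasp point, in m); z points along the fingers, y is the line along which they close (so a half turn about z gives the same grasp; the last joint's range is limited). The gripper opens to 85 mm and grips with 20 to 120 N. Pads are 22 mm wide; open, the fingers measure 114 mm over their backs; the gripper's body (76 mm by 85 mm) begins 54 mm behind the grasp point. The pads swing forward as they close: fully open they stand 13 mm farther back than shut.
Start: joints at [-1.229, 0.628, 0.038, 1.517, -0.027, 0.996, -0.02], TCP at [0.258, 0.597, 0.231] pointing down, gripper open.
Joint ranges: [-3.06, 3.06], [-0.37, 2.12], [-1.25, 1.32], [0.18, 2.47], [-1.1, 4.24], [0.23, 1.98], [-2.94, 2.94]. Speed limits (rad/s): [2.57, 2.57, 3.14, 3.14, 3.14, 3.14, 3.14].

## Interface

Orientations are given as a unit quaternion [w, x, y, z].
In Python, from workcell import ctrl gives the robot as it stands.
- The arm moves only by the tool play_rows, never from a script. Its argument "commands" is a list of rows, each a list of 3 entries, a list of its own where there are three numbers: the shift along the tool's x, y, z in cm, then the turn, a rotation vector about the tool's x, y, z in degrees, then the opening in per cent of the stroke, from 0 (shut) to 100 (fully open). In form: [[[dx, dy, dz], [ax, ay, az], jaw], ...]. A call has 1 to 20 rows; each row is the pose to reach, as a shift and turn from the pose commanded when the call began, along the tool's axes at that moment; what a row does not reach only later rows make up. A row lasts 1/8 s, in which the tool goes at most 62.5 mm and 10.7 degrees, less where a joint would pass 70% of its speed; a pose out of reach is approached as far as the arm can. A call with a gripper value outside its range is refused whole. The fingers move at their own pace and stop on an object; the grip force is fixed at half the most. Time passes only in rows, so rows that repeat a pose let the fingers close. It gives the time, the measured TCP pose, the force, the opening and the grip force at its end, in the units of the state.
- ctrl.observe(): the state, without advancing time (a new reading comes with each control period).
- ctrl.grab_frame(name): name is "side" or "top" or "wrist"; returns a dict with "frame" (400x640x3 uint8, blue, green, red), "vertical_fov" (degrees; the focal length in pixels is half the picture's height over the tangent of half this angle, whatever the lens; pixels are square), "cx", "cy" (the principal point, pixels), "pose" (4x4, takes a point from camera to world coordinates). Camera axes: x right, y down, z forward; pixel columns grow to the right and rows downward; lengths in m; the calibration is good to about 2 mm. A picture is of the moment at which its call begins. There is no depth.
- ctrl.finish_job(): hands the job in; it is judged then, once.
The state is a dict: "time_s": time; "qpos": joint angles; "joint_vel": joint speeds; "tau": joint torques, N m; "eef_pos": TCP position; "ee_rot": TCP orientation; "wrist_force": force on the tool from outside, world axes, zero at the start; "ft_torque": the same for the moment, N m; "width": finger opening in m; "finger_force": force on a finger pad.
Only numpy, scipy, OpenCV 4.12 (cv2) and the standard library are available. Lean on these libraries where they do the work, as an engineer would, in place of code of your own. Each camera call takes 0.05 s, during which the arm holds its last target. There are 200 camera calls.

## Task

Start the bottle turntable at its grey control box: first press down the raised end of the white rocker until it is fully on, then do the same with the blue rocker, and last push the round green hold-to-run button fully down and keep it held down with the fingers: the program finishes while the button is still being held. Leave the red rocker off, and do not lift or shift the bottles or anything else standing about.

Things in the scene. Friction and masses are not known exactly. Their poses are not given: they have to be found in the camera images.
- console: Grey control box, black panel on top 51 mm above the table; fixed; 112 mm deep (x), 290 wide (y). Origin under its centre, x away from its front (front faces the robot, turned up to 0.22 rad), z up. White, blue, red rockers and green button stand at y = -105, -35, 35, 105 mm in any order. Left end: low turntable, 88 mm disc 22 mm high centred at y = +199 mm, carries a bottle.
- white (a joint): Angle of the white rocker, rad: 0 to 0.04 = off, its end nearer the robot (dot on it) stands up; 0.30 = on, that end fully down, level (stop); on counts from 0.24. Friction, about 1.5 N at the end, holds it where it is left; no spring. Paddle 52 x 28 mm: two flat halves meet in a shallow V at the hinge.
- white_press (a point): Point on top of the near half of the white paddle, 17 mm from its hinge towards the box's front (-x of console) and mid-width; moves with the paddle, about 67 mm above the table when off and 62 mm when fully on. Press here, straight down; about 3 N move it.
- blue (a joint): Angle of the blue rocker, rad: 0 to 0.04 = off, its end nearer the robot (dot on it) stands up; 0.30 = on, that end fully down, level (stop); on counts from 0.24. Friction, about 1.5 N at the end, holds it where it is left; no spring. Paddle 52 x 28 mm: two flat halves meet in a shallow V at the hinge.
- blue_press (a point): Point on top of the near half of the blue paddle, 17 mm from its hinge towards the box's front (-x of console) and mid-width; moves with the paddle, about 67 mm above the table when off and 62 mm when fully on. Press here, straight down; about 3 N move it.
- red (a joint): Angle of the red rocker, rad: 0 to 0.04 = off, its end nearer the robot (dot on it) stands up; 0.30 = on, that end fully down, level (stop); on counts from 0.24. Friction, about 1.5 N at the end, holds it where it is left; no spring. Paddle 52 x 28 mm: two flat halves meet in a shallow V at the hinge. Leave off.
- red_press (a point): Point on top of the near half of the red paddle, 17 mm from its hinge towards the box's front (-x of console) and mid-width; moves with the paddle, about 67 mm above the table when off and 62 mm when fully on. Press here, straight down; about 3 N move it. Not to be pressed.
- green (a joint): Travel of the green push button in m: 0 = up, 0.007 = fully down (stop). Spring: 1.5 N starts it, 5 N hold it fully down; it comes up when let go. Counts as held down from 0.005.
- green_top (a point): Centre of the top of the green button cap (32 mm across, moves with it), 73 mm above the table when up, 66 mm when fully down.
- green_base: Housing of the green button: grey ring, 48 mm across, 12 mm high, fixed on the panel and carrying the button. Origin at the centre of its underside, 50 mm above the table.
- bottle: Amber dropper bottle with a black cap, 39 mm across and 102 mm high, loose on the turntable disc (top at 124 mm). Origin under its centre. Leave it.
- spare_bottle: Amber dropper bottle, 39 mm across and 102 mm high, loose on the table behind and to the left. Origin under its centre. Leave it.
- rolled_labels: White roll of labels, 64 mm across, 26 mm high, loose, on the left of the turntable. Origin under its centre. Leave it.
- tin: Flat round tin, 59 mm across, 26 mm high, loose, on the left of the turntable. Origin under its centre. Leave it.
- beaker: Small clear beaker, 47 mm across, 55 mm high, loose, in front of the turntable, to the left. Origin under its centre. Leave it.

How it is judged:
On the way, in this order (a step that is already met when the one before it is completed fails the run):
1. the white rocker is on (value of joint white above 0.24 rad), for 0.2 s.
2. then the blue rocker is on (value of joint blue above 0.24 rad), for 0.2 s.
3. then the green button is pushed down with the fingers (value of joint green above 0.005 m and contact force between the fingers and green_base above 1 N), for 0.2 s.
At the end, for the whole second after the job is handed in: White and blue rockers are on (0.24 rad or more of 0.30), the red one off (under 0.10 rad), and the fingers hold the green button down (5 mm or more of 7, force over 1 N); every loose thing is within 20 mm of where it stood (all of step 3 and value of joint each of white, blue above 0.24 rad and value of joint red below 0.1 rad and distance of each of bottle, spare_bottle, rolled_labels, tin, beaker from where it was at the start of the episode below 0.02 m); the arm keeps its last pose, push and grip.
It fails at once if the blue rocker is switched while the white one is not on (value of joint blue above 0.12 rad and value of joint white below 0.24 rad).
It fails at once if the green button is pushed before both rockers are on (value of joint green above 0.004 m and value of joint any of white, blue below 0.24 rad).
It fails at once if the red rocker is switched (value of joint red above 0.15 rad).
It fails at once if a loose thing is lifted, shifted or knocked (distance of any of bottle, spare_bottle, rolled_labels, tin, beaker from where it was at the start of the episode above 0.02 m).
It also fails if it takes over 40 s, if anything falls off the work surface, if the arm or the gripper's body presses on something with over 40 N, if the wrist force passes 120 N, or if a joint passes its speed limit or range.

## Working session

There is one attempt and no reset: what is moved stays moved. The work goes in short steps, Python scripts to look and compute and a tool call to move; the robot and the scene stay as the last step left them, time stands still between calls to the robot, and variables do not carry over. Pictures are saved under pics/ and viewed, at most 10 in all, crops included, and the job is handed in when it is done.

Besides the shell and the picture viewer there is one more tool, called after ">>>" as name(argument=value, ...) on one line, values as JSON. play_rows: Moves the arm, as the interface text tells. Its arguments: {"type":"object","properties":{"commands":{"type":"array","items":{"type":"array"}}},"required":["commands"]}

```bash
mkdir -p pics
cat > h.py <<'E'
import numpy as np,cv2
from workcell import ctrl
def snap(n,f):
    d=ctrl.grab_frame(n);cv2.imwrite(f'pics/{f}.png',d['frame']);return d
def ray(d,u,v,z):
    f=d['frame'].shape[0]/2/np.tan(np.radians(d['vertical_fov'])/2);P=np.array(d['pose'])
    r=P[:3,:3]@[(u-d['cx'])/f,(v-d['cy'])/f,1];return P[:3,3]+r*(z-P[2,3])/r[2]
E
python3 - <<'E'
from h import *
import pickle
o=ctrl.observe();print(o['time_s'],o['eef_pos'],o['ee_rot'],o['width'],o['wrist_force'])
D={n:snap(n,n+'0') for n in('top','side')}
pickle.dump(D,open('d0.pkl','wb'))
for n in D: print(n,D[n]['vertical_fov'],D[n]['pose'])
E
```

```text
0.0 [0.25750086 0.5961256  0.2303862 ] [-1.73222701e-04  2.02492669e-01  9.79283308e-01 -9.44829652e-04] 0.08564800792594476 [-0.54547834 -0.05503568 -0.070802  ]
top 52.657242393257796 [[-0.02141454 -0.98961426  0.14214443  0.36969831]
 [-0.99970171  0.0195255  -0.01467128  0.15356511]
 [ 0.01174347 -0.14241621 -0.98973719  1.08353724]
 [ 0.          0.          0.          1.        ]]
side 50.36727775687145 [[ 0.99716914 -0.06030896  0.04490588  0.45461848]
 [-0.07197257 -0.59270592  0.80219676 -0.70195329]
 [-0.02176367 -0.80315784 -0.59536864  0.72828972]
 [ 0.          0.          0.          1.        ]]
```

View pics/top0.png

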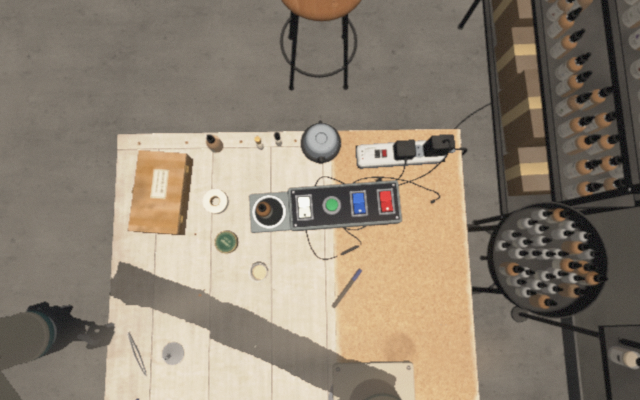

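View pics/side0.png

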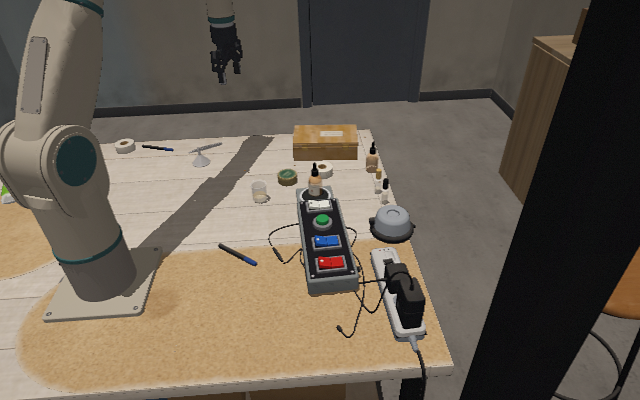

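Order from the left: white (304,207), green (332,205), blue (359,203), red (387,202) in the top view; the bottle is at (267,208).

```bash
cat > loc.py <<'E'
from h import *
def blobs(d,box):
    hsv=cv2.cvtColor(d['frame'],cv2.COLOR_BGR2HSV);x0,y0,x1,y1=box;R={}
    for n,lo,hi in(('white',(0,0,150),(180,60,255)),('green',(45,90,40),(85,255,255)),('blue',(100,120,50),(130,255,255)),('red',(0,150,90),(10,255,255))):
        m=np.zeros(hsv.shape[:2],np.uint8);m[y0:y1,x0:x1]=cv2.inRange(hsv,lo,hi)[y0:y1,x0:x1]
        k,l,s,c=cv2.connectedComponentsWithStats(m);i=1+s[1:,4].argmax();R[n]=(c[i],s[i])
    return R
E
python3 - <<'E'
from loc import *
import pickle
D=pickle.load(open('d0.pkl','rb'))
T=blobs(D['top'],(294,190,402,220));S=blobs(D['side'],(302,196,360,275))
for n in T:
    z=.07 if n=='green' else .062
    print(n,T[n][0].round(1),T[n][1],ray(D['top'],*T[n][0],z).round(4),S[n][0].round(1),S[n][1],ray(D['side'],*S[n][0],z).round(4))
E
```

```text
white [303.9 206.3] [296 195  16  25 279] [0.5003 0.1669 0.062 ] [350.3 211.5] [333 196  27  45 646] [0.576  0.1295 0.062 ]
green [331.3 204.4] [326 199  12  12 106] [0.5027 0.0974 0.07  ] [322.  218.9] [316 214  13  11 120] [0.5022 0.0975 0.07  ]
blue [358.4 202.3] [353 193  12  21 206] [0.5078 0.0275 0.062 ] [325.7 240.6] [314 235  25  12 229] [0.5055 0.0276 0.062 ]
red [385.5 200.3] [380 191  13  21 201] [ 0.5117 -0.042   0.062 ] [330.4 262. ] [318 256  26  13 256] [ 0.51  -0.042  0.062]
```

>>> play_rows(commands=[[[-3.8,-3.1,0],[0,0,-5],0],[[-8.5,-7,0],[0,0,-10],0],[[-13.2,-10.7,0],[0,0,-15],0],[[-18,-14.5,0],[0,0,-20],0],[[-22.7,-18.3,0],[0,0,-26.5],0],[[-27.4,-22.1,0],[0,0,-26.5],0],[[-32,-26,0],[0,0,-26.5],0],[[-36,-29,2],[0,0,-26.5],0],[[-37.8,-30.5,5],[0,0,-26.5],0],[[-37.8,-30.5,9],[0,0,-26.5],0],[[-37.8,-30.5,10],[0,0,-26.5],0],[[-37.8,-30.5,10],[0,0,-26.5],0],[[-37.8,-30.5,10],[0,0,-26.5],0]])

```text
time_s: 1.72
eef_pos: [0.4845, 0.1677, 0.1325]
ee_rot: [0.001, -0.028, 1.0, 0.0]
wrist_force: [-0.5, -0.1, -0.3]
width: -0.0002
finger_force: 0.0
```

Run:
```python
from h import *
from scipy.spatial.transform import Rotation as R
d=snap('wrist','w1');o=ctrl.observe();print(o['time_s'],o['eef_pos'],o['width'],o['wrist_force'])
w,x,y,z=o['ee_rot'];print(R.from_quat([x,y,z,w]).as_matrix().round(3))
import pickle;pickle.dump(d,open('w1.pkl','wb'))
```

```text
1.775 [0.48459189 0.16762076 0.13258694] 0.00040835837973982584 [ 0.54681905  0.9578285  -0.02928722]
[[-0.998 -0.055  0.002]
 [-0.055  0.998  0.001]
 [-0.002  0.001 -1.   ]]
```

View pics/w1.png

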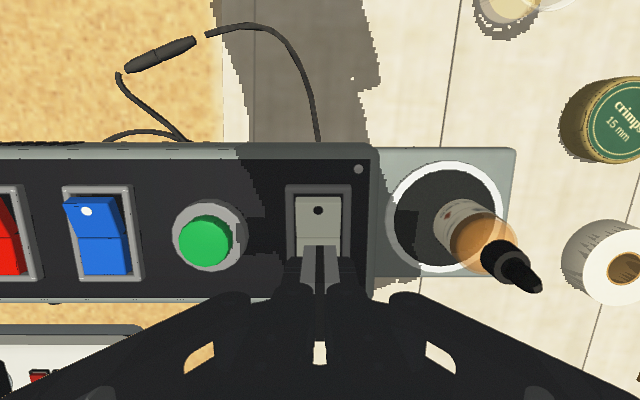

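The wrist view shows the white paddle at u 296–342 with its dot at (318,210). The blue hinge is at about (104,238), the green cap at (206,242) and the closed fingertips at about (320,258).

Run:
```python
from h import *
import pickle
d=pickle.load(open('w1.pkl','rb'))
for n,u,v,z in(('wdot',318,210,.068),('wnearL',296,196,.07),('wnearR',341,196,.07),('bdot',85,211,.068),('bhinge',104,238,.062),('bnear',90,198,.07),('green',206,242,.073)):print(n,ray(d,u,v,z).round(4))
P=np.linalg.inv(d['pose'])@np.array([.4846,.1676,.1326,1]);f=200/np.tan(np.radians(d['vertical_fov'])/2);print(P[:2]/P[2]*f+[d['cx'],d['cy']])
```

```text
wdot [0.4776 0.1669 0.068 ]
wnearL [0.4691 0.1534 0.07  ]
wnearR [0.4676 0.1801 0.07  ]
bdot [0.4861 0.0257 0.068 ]
bhinge [0.5054 0.0317 0.062 ]
bnear [0.4771 0.031  0.07  ]
green [0.5001 0.1001 0.073 ]
[318.25467348 266.30165479]
```

>>> play_rows(commands=[[[0.3,0,3],[0,0,0],0],[[0.3,0,5.5],[0,0,0],0],[[0.3,0,6.3],[0,0,0],0],[[0.3,0,6.6],[0,0,0],0],[[0.3,0,6.9],[0,0,0],0],[[0.3,0,7.1],[0,0,0],0],[[0.3,0,7.2],[0,0,0],0],[[0.3,0,7.2],[0,0,0],0]])

```text
time_s: 2.78
eef_pos: [0.4813, 0.167, 0.0617]
ee_rot: [0.001, -0.027, 1.0, 0.0]
wrist_force: [-5.4, -1.1, 22.6]
width: -0.0002
finger_force: 10.9
```

>>> play_rows(commands=[[[0,0,-3],[0,0,0],0],[[0,0,-6],[0,0,0],0],[[0,-5,-7],[0,0,0],0],[[0.1,-10,-7],[0,0,0],0],[[0.2,-13.8,-7],[0,0,0],0],[[0.2,-13.8,-7],[0,0,0],0],[[0.2,-13.8,-7],[0,0,0],0]])

```text
time_s: 3.65
eef_pos: [0.4869, 0.0293, 0.1297]
ee_rot: [0.001, -0.027, 1.0, 0.0]
wrist_force: [0.5, 0.5, -1.2]
width: -0.0002
finger_force: 0.0
```

Run:
```python
from h import *
d=snap('wrist','w2');o=ctrl.observe();print(o['eef_pos'],o['wrist_force'])
f=200/np.tan(np.radians(d['vertical_fov'])/2)
for p in([.487,.029,.066],[.4685,.153,.062],[.5005,.099,.073]):
    P=np.linalg.inv(d['pose'])@np.array(p+[1]);print(P[:2]/P[2]*f+[d['cx'],d['cy']])
```

```text
[0.48678399 0.02995791 0.12956405] [ 0.09635455 -0.70982028  0.07560052]
[318.05852523 221.53607926]
[521.84511385 201.31986538]
[432.58803643 252.39568385]
```

View pics/w2.png

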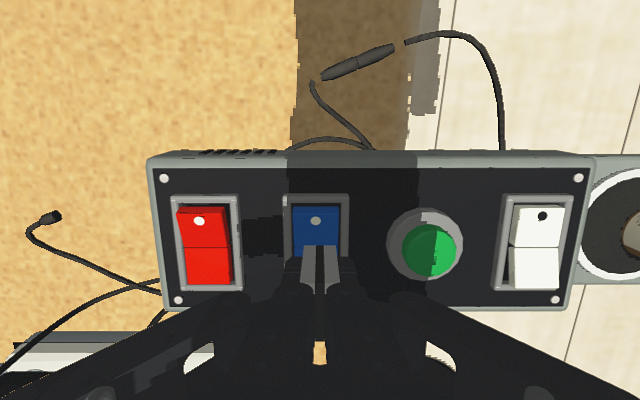

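White's near half now lies flat. Blue's paddle is centred under the fingers, with its near edge at v≈206 and its dot at (316,220). Green's cap is at (430,250), matching the prediction.

>>> play_rows(commands=[[[0,0,3],[0,0,0],0],[[0,0,5.3],[0,0,0],0],[[0,0,6.1],[0,0,0],0],[[0,0,6.4],[0,0,0],0],[[0,0,6.7],[0,0,0],0],[[0,0,6.9],[0,0,0],0],[[0,0,7],[0,0,0],0],[[0,0,7],[0,0,0],0]])

```text
time_s: 4.7
eef_pos: [0.4868, 0.0292, 0.0617]
ee_rot: [0.001, -0.027, 1.0, 0.0]
wrist_force: [-5.7, 1.6, 23.1]
width: -0.0002
finger_force: 11.5
```

>>> play_rows(commands=[[[0,0,-3],[0,0,0],0],[[0,0,-6],[0,0,0],0],[[-1,3,-7],[0,0,0],0],[[-1.8,6.8,-7],[0,0,0],0],[[-1.8,6.8,-7],[0,0,0],0],[[-1.8,6.8,-7],[0,0,0],0]])

```text
time_s: 5.45
eef_pos: [0.5007, 0.0969, 0.1295]
ee_rot: [0.0, -0.027, 1.0, -0.0]
wrist_force: [-0.1, -0.0, 0.3]
width: 0.0003
finger_force: 0.0
```

Run:
```python
from h import *
d=snap('wrist','w3');o=ctrl.observe();print(o['eef_pos'],o['wrist_force'])
```

```text
[0.50056684 0.09638233 0.12938361] [-0.11124509 -0.30807395 -0.45617182]
```

View pics/w3.png

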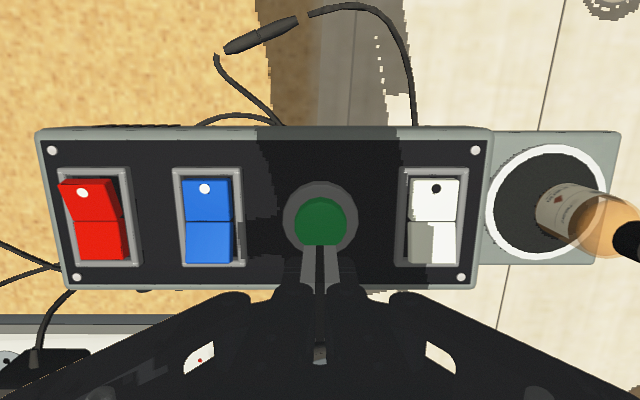

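White and blue are both pressed flat and red is still up. The green cap is centred at (320,222), in line with the fingers.

>>> play_rows(commands=[[[0,0.1,3],[0,0,0],0],[[0,0.1,4.8],[0,0,0],0],[[0,0.1,5.5],[0,0,0],0],[[0,0.1,5.9],[0,0,0],0],[[0,0.1,6.3],[0,0,0],0],[[0,0.1,6.5],[0,0,0],0],[[0,0.1,6.6],[0,0,0],0],[[0,0.1,6.6],[0,0,0],0],[[0,0.1,6.6],[0,0,0],0],[[0,0.1,6.6],[0,0,0],0]])

```text
time_s: 6.75
eef_pos: [0.5004, 0.0976, 0.0657]
ee_rot: [0.0, -0.027, 1.0, -0.001]
wrist_force: [-6.9, -4.2, 24.7]
width: -0.0001
finger_force: 12.3
```

The fingers are at z = 65.7 mm with about 25 N, so the button is against its stop (66 mm).

```bash
python3 -c "
from workcell import ctrl
print(ctrl.finish_job())"
```

```text
the job is handed in; nothing more can be done
None
```

I switched the white rocker on, then the blue, and handed the job in at about 6.8 s with the fingers holding the green button at its stop (about 25 N); red stayed off, the arm kept clear of the loose items, and no verdict was returned.

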